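Bearing housing from the rack into the green kit tray

TASK

Take the aluminium bearing housing with the orange hub out of the blue rack and stand it upright on its narrow edge on the black mat, letting go of it there. Then tip it over so that it lies flat on its back on the mat with the hub pointing up, and let it come to rest clear of the hand. Finally pick it up again and lay it, still hub up, flat inside the rims of the green tray; never drop it, and leave the other things where they are.

Things in the scene. Friction and masses are not known exactly. Their poses are not given: they have to be found in the camera images.
- housing_center (a point): the part to handle: aluminium plate 72 x 72 x 14 mm with a round orange hub (34 mm diameter, 20 mm high) on one face; 0.15-0.31 kg. Point: centre of the plate, mid-thickness. y: out along the hub (hub end 27 mm ahead of the point, back face 7 mm behind); z: up while it stands on its narrow edge (36 mm below the point); x: along that edge. Balances on edge, falls if leaned 10-14 degrees
- spare_center (a point): a bystander of the same shape and size, dark steel with a black hub, in the other slot of the rack; same point and axes. Leave it standing
- rack: fixed blue rack, base 120 x 200 mm, 5 mm thick, origin at the centre of its underside, z up. Two slots along x, at y = +50 and -50 mm, each with one housing standing on edge in it (either order), hub towards the rack's +y. The slots' ribs are 10 mm high above the base, with 2 mm of play either side of the plate; lift more than 10 mm to free it
- mat: fixed black rubber mat 150 x 150 mm, 3 mm thick, origin at the centre of its underside, on the table; z up
- green_tray: fixed shallow green tray, 98 x 98 mm outside, 90 x 90 mm inside, floor 4 mm thick, rim top 14 mm above the table; origin at the centre of its underside, x and y along its sides; empty
- blue_tray: fixed shallow blue tray of the same shape as the green one (the two change places); it holds the steel ring
- bearing: bystander: steel bearing ring, 56 mm outside diameter, 16 mm high, lying in the blue tray; origin at the centre of its underside
- cup: bystander: black drinking cup with a white lid, 78 mm diameter, 95 mm high, origin at the centre of its underside
- carton: bystander: orange box 60 x 90 x 45 mm high, origin at the centre of its underside
- jar: bystander: jar 60 mm diameter, 75 mm high, origin at the centre of its underside
- driver: bystander: screwdriver lying on the table near the robot
- wrench: bystander: wrench lying on the table near the robot

How it is judged:
By the outcome, as a careful person would: the job done as asked, in the order asked, and still so for the second after the job is handed in, with the robot touching nothing.
It also fails if it takes over 64 s, if anything falls off the work surface, if the arm or the gripper's body presses on something with over 40 N, if the wrist force passes 120 N, or if a joint passes its speed limit or range.

ROBOT

A 6-joint arm with a two-finger parallel gripper is mounted at the origin on the work surface. World frame = base frame: x ahead of the robot, y to its left, z up, the work surface at z = 0. Lengths are in m, angles in rad, forces in N, time in s.
With the tool pointing down it reaches from about 0.35 to 0.85 m from the base axis. Payload 8.1 kg.
Tool frame: the origin (TCP) lies midway between the tips of the shut fingers; the grasp point (between the pads) lies 19 mm behind it (robot.grip_point_offset is the distance from the TCP to the grasp point, in m); z points along the fingers, y is the line along which they close (so a half turn about z gives the same grasp; the last joint's range is limited). The gripper opens to 93 mm and grips with 3 to 60 N. Pads are 15 mm wide; open, the fingers measure 128 mm over their backs; the gripper's body (75 mm by 188 mm) begins 65 mm behind the grasp point.
Start: joints at [1.164, 0.13, 1.488, -0, 1.523, -0.085], TCP at [0.19, 0.569, 0.219] pointing down, gripper open.
Joint ranges: [-2.96, 2.96], [-0.89, 2.26], [0.02, 2.5], [-1.34, 4.48], [0, 2.73], [-2.66, 2.66]. Speed limits (rad/s): [2.39, 2.39, 2.79, 3.14, 3.14, 3.14].

INTERFACE

Orientations are given as a rotation vector (axis times angle).
In Python, from plant import robot, read_camera, job gives the robot as it stands.
- The arm moves only by the shell command python3 -m inch 'ROWS' [FORCE]. ROWS is JSON, one flat list of numbers, 5 for each row, row after row: the shift along the world's x, y, z in mm, then the turn about the world's z in degrees, then the opening in per cent of the stroke, from 0 (shut) to 100 (fully open). In form: [dx, dy, dz, yaw, hand, dx, dy, dz, yaw, hand, ...]. A call has 1 to 10 rows; each row is the pose to reach, as a shift and turn from the pose commanded when the call began; what a row does not reach only later rows make up. A row lasts 1/12 s, in which the tool goes at most 41.7 mm and 7.16 degrees, less where a joint would pass 70% of its speed; a pose out of reach is approached as far as the arm can. A call with a gripper value outside its range is refused whole. The fingers move at their own pace and stop on an object; FORCE is the grip in N (left out, the last holds). Time passes only in rows, so rows that repeat a pose let the fingers close. It gives the time, the measured TCP pose, the force, the opening and the grip force at its end, in the units of the state.
- robot.read_state(): the state, without advancing time (a new reading comes with each control period).
- read_camera(name): name is "side" or "top" or "wrist"; returns a dict with "image" (420x560x3 uint8, blue, green, red), "K" (3x3 intrinsics, pixels), "D" ([k1, k2, p1, p2, k3] as OpenCV has them; the pictures are not rectified), "extrinsics" (4x4, takes a point from world to camera coordinates); the wrist camera has in their place "mount" (4x4, takes a point from camera to tool coordinates, whose origin is the TCP and whose axes are the flange's). Camera axes: x right, y down, z forward; pixel columns grow to the right and rows downward; lengths in m; the calibration is good to about 2 mm. A picture is of the moment at which its call begins: read the wrist's pose just before it. There is no depth.
- job.close_job(): hands the job in; it is judged then, once.
The state is a dict: "t": time; "q": joint angles; "dq": joint speeds; "joint_torque": joint torques, N m; "tool_pos": TCP position; "orientation": TCP orientation; "force": force on the tool from outside, world axes, zero at the start; "wrist_torque": the same for the moment, N m; "opening": finger opening in m; "gripper_force": force on a finger pad.
Only numpy, scipy, OpenCV 4.12 (cv2) and the standard library are available. Lean on these libraries where they do the work, as an engineer would, in place of code of your own. Each camera call takes 0.05 s, during which the arm holds its last target. There are 200 camera calls.

## Working session

There is one attempt and no reset: what is moved stays moved. The work goes in short steps, Python scripts to look and compute and a shell command to move; the robot and the scene stay as the last step left them, time stands still between calls to the robot, and variables do not carry over. Pictures are saved under pics/ and viewed, at most 13 in all, crops included, and the job is handed in when it is done.

```bash
ls; mkdir -p pics
python3 - <<'E'
from plant import robot, read_camera
import cv2,numpy as np
s=robot.read_state();print(s['t'],s['tool_pos'],s['orientation'],s['opening'],robot.grip_point_offset)
for n in("top","side"):
    c=read_camera(n);cv2.imwrite(f"pics/{n}0.png",c["image"]);np.set_printoptions(precision=4,suppress=True);print(n,c["K"],c["D"],c["extrinsics"])
E
```

```text
pics
0.0 [0.18952665 0.56865726 0.21758189] [-5.03250935e-01 -3.10057317e+00  2.87842905e-03] 0.0926306070914607 0.0188
top [[403.2137   0.     278.1381]
 [  0.     403.2137 208.1648]
 [  0.       0.       1.    ]] [-0.0132  0.      0.      0.      0.    ] [[-0.1099 -0.9939 -0.0006  0.0129]
 [-0.9729  0.1077 -0.2046  0.5422]
 [ 0.2034 -0.0219 -0.9788  0.8565]
 [ 0.      0.      0.      1.    ]]
side [[433.7439   0.     283.6155]
 [  0.     433.7439 209.9809]
 [  0.       0.       1.    ]] [0.0151 0.     0.     0.     0.    ] [[-0.9716 -0.2367 -0.0025  0.5329]
 [-0.1528  0.6355 -0.7568  0.1272]
 [ 0.1807 -0.7349 -0.6536  0.8581]
 [ 0.      0.      0.      1.    ]]
```

View pics/top0.png

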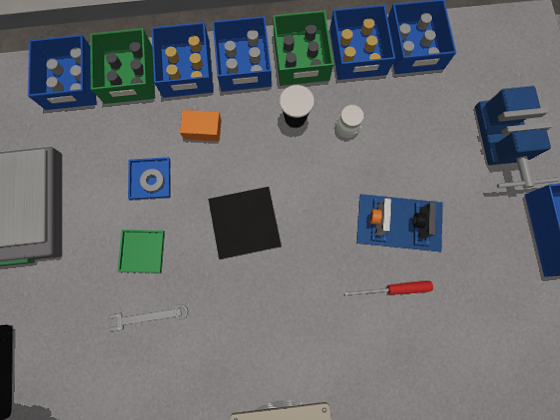

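View pics/side0.png

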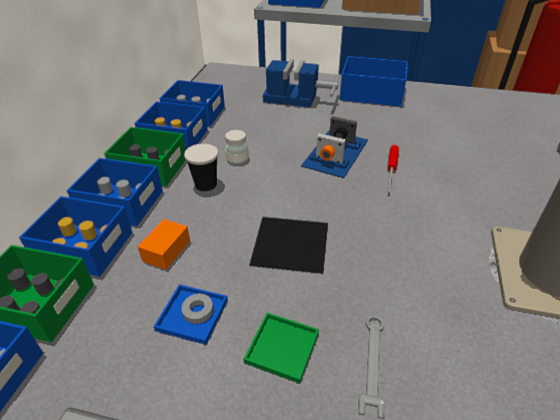

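Top view: rack at about (400,222), with the orange-hub housing in its left slot at (382,217) and the spare at (425,220). The mat is at (245,222), the empty green tray at (142,252), and the blue tray with the ring at (150,179). In the side view the hub at (327,153) faces world +y, as expected.

```bash
cat > h.py <<'E'
import cv2,numpy as np
from plant import robot, read_camera
np.set_printoptions(precision=4,suppress=True)
def cam(n):
    s=robot.read_state(); c=read_camera(n)
    if n=="wrist":
        T=np.eye(4);T[:3,:3]=cv2.Rodrigues(np.array(s['orientation']))[0];T[:3,3]=s['tool_pos']
        c["E"]=np.linalg.inv(T@c["mount"])
    else: c["E"]=np.array(c["extrinsics"])
    return c
def ray(c,px):
    p=cv2.undistortPoints(np.float64(px).reshape(-1,1,2),np.array(c["K"]),np.array(c["D"]))[:,0]
    R,t=c["E"][:3,:3],c["E"][:3,3]
    return -R.T@t, np.c_[p,np.ones(len(p))]@R
def plane(c,px,z):
    o,d=ray(c,px); return o+d*((z-o[2])/d[:,2])[:,None]
def two(c1,p1,c2,p2):
    (o1,d1),(o2,d2)=ray(c1,p1),ray(c2,p2); d1=d1[0];d2=d2[0]
    k=np.linalg.lstsq(np.c_[d1,-d2],o2-o1,rcond=None)[0]
    a,b=o1+k[0]*d1,o2+k[1]*d2; return (a+b)/2,np.linalg.norm(a-b)
def blob(m,box,hull=False):
    M=np.zeros(m.shape,np.uint8);x0,y0,x1,y1=box;M[y0:y1,x0:x1]=m[y0:y1,x0:x1]
    cs=cv2.findContours(M,cv2.RETR_EXTERNAL,cv2.CHAIN_APPROX_NONE)[0]
    return max(cs,key=cv2.contourArea)[:,0].astype(float)
def rect(P):
    (x,y),(w,h),a=cv2.minAreaRect(np.float32(P[:,:2]*1000)); return np.round([x,y,w,h,a],1)
E
python3 - <<'E'
from h import *
def masks(I):
    H=cv2.cvtColor(I,cv2.COLOR_BGR2HSV).astype(int);h,s,v=H[...,0],H[...,1],H[...,2]
    return dict(orange=(h>5)&(h<20)&(s>150)&(v>90),blue=(h>100)&(h<125)&(s>110),green=(h>45)&(h<80)&(s>120),black=(v<50),bright=(s<40)&(v>170))
T=cam("top");S=cam("side");mt,ms=masks(T["image"]),masks(S["image"])
f=lambda m,b:blob(m.astype(np.uint8),b)
print("rack z5",rect(plane(T,f(mt["blue"],(345,180,455,262)),.005)),"side",rect(plane(S,f(ms["blue"],(290,120,380,180)),.005)))
print("mat",rect(plane(T,f(mt["black"],(195,175,295,270)),.003)),rect(plane(S,f(ms["black"],(240,205,340,280)),.003)))
print("green",rect(plane(T,f(mt["green"],(105,220,175,280)),.014)),rect(plane(S,f(ms["green"],(230,300,330,385)),.014)))
a=f(mt["orange"],(360,195,390,240));b=f(ms["orange"],(310,135,345,170))
print(a.mean(0),b.mean(0),two(T,a.mean(0),S,b.mean(0)),len(a),len(b))
p=f(mt["bright"],(375,190,400,240));print("plate top px",p.min(0),p.max(0),rect(plane(T,p,.077)),cv2.boxPoints(cv2.minAreaRect(np.float32(p))))
p=f(ms["bright"],(310,130,352,172));print("side plate",cv2.boxPoints(cv2.minAreaRect(np.float32(p))))
E
```

```text
rack z5 [ 485.6 -331.3  199.   118.8   77.8] side [ 482.8 -326.6  200.5  118.7   77.5]
mat [527.   36.7 147.3 147.6   5.4] [523.9  39.7 147.5 147.9   5.5]
green [484.7 281.   99.8  96.   82.9] [481.8 287.1 103.4  98.9  82.5]
[375.9524 216.4524] [327.2051 152.1795] (array([ 0.4989, -0.2683,  0.0393]), np.float64(0.0017486462094440734)) 42 39
plate top px [384. 199.] [390. 230.] [ 495.8 -282.8   11.2   70.5   77.8] [[383.4539 229.9227]
 [385.01   198.8005]
 [390.0474 199.0524]
 [388.4913 230.1746]]
side plate [[317.63   135.7022]
 [318.1354 133.3772]
 [344.2076 139.0451]
 [343.7022 141.37  ]]
```

```bash
python3 -m inch '[290,-290,0,-70,100,290,-290,0,-70,100,290,-290,0,-70,100,290,-290,0,-70,100,290,-290,0,-70,100,290,-290,0,-70,100,290,-290,0,-70,100,290,-290,0,-70,100,290,-290,0,-70,100,290,-290,0,-70,100]' 30
```

```text
t: 1.03
tool_pos: [0.4813, 0.2769, 0.2186]
orientation: [2.199, 2.243, 0.0]
force: [0.7, 0.4, 1.0]
opening: 0.0931
gripper_force: 0.0
```

```bash
python3 -m inch '[0,-400,0,-13.8,100,0,-400,0,-13.8,100,0,-400,0,-13.8,100,0,-400,0,-13.8,100,0,-400,0,-13.8,100,0,-400,0,-13.8,100,0,-400,0,-13.8,100,0,-400,0,-13.8,100,0,-400,0,-13.8,100,0,-400,0,-13.8,100]'
python3 - <<'E'
from h import *
s=robot.read_state();print(s['tool_pos'],s['orientation'],s['q'])
E
```

```text
t: 1.87
tool_pos: [0.4791, -0.1245, 0.2186]
orientation: [2.447, 1.969, -0.001]
force: [0.5, 1.0, 0.1]
opening: 0.093
gripper_force: 0.0
[ 0.4791 -0.1245  0.2186] [ 2.4468  1.9691 -0.0012] [-0.357  -0.1574  1.7734 -0.0011  1.5252 -0.1414]
```

```bash
python3 -m inch '[16,-156,0,0,100,16,-156,0,0,100,16,-156,0,0,100,16,-156,0,0,100,16,-156,0,0,100,16,-156,0,0,100]'
python3 - <<'E'
from h import *
s=robot.read_state();print(s['tool_pos'])
c=cam("wrist");cv2.imwrite("pics/w1.png",c["image"]);print(c["mount"],c["K"][0])
P=np.array([[.4952,-.281,.077],[.46,-.274,.077],[.5304,-.2886,.077]]);print(cv2.projectPoints(P,cv2.Rodrigues(c["E"][:3,:3])[0],c["E"][:3,3],np.array(c["K"]),np.array(c["D"]))[0][:,0])
E
```

```text
t: 2.37
tool_pos: [0.4952, -0.2782, 0.2179]
orientation: [-2.447, -1.968, 0.0]
force: [0.1, -0.4, -0.4]
opening: 0.0932
gripper_force: 0.0
[ 0.4952 -0.2782  0.2179]
[[-0.0006 -0.9636 -0.2674  0.0743]
 [ 1.     -0.0009  0.001   0.0013]
 [-0.0012 -0.2674  0.9636 -0.166 ]
 [ 0.      0.      0.      1.    ]] [312.3731   0.     278.1089]
[[277.278  205.1907]
 [241.8824 205.9101]
 [312.8303 205.0371]]
```

View pics/w1.png

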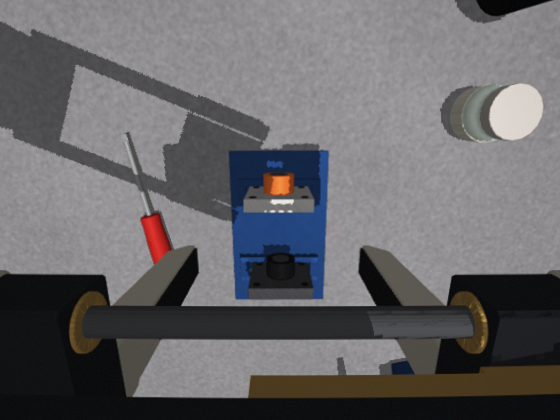

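Wrist view: the plate's top edge spans columns 244–314 at rows 198–212. I predicted its centre at (277,205), so the estimate agrees to about 2 mm and I can descend.

```bash
python3 -m inch '[1,0,-40,0,100,1,0,-80,0,100,1,0,-120,0,100,1,0,-150,0,100,1,0,-170,0,100,1,0,-182,0,100,1,0,-186,0,100,1,0,-186,0,100,1,0,-186,0,100]'
python3 - <<'E'
from h import *
s=robot.read_state();print(s['tool_pos'],s['force'])
E
```

```text
t: 3.17
tool_pos: [0.4979, -0.2769, 0.0343]
orientation: [2.443, 1.972, 0.001]
force: [-0.3, 0.3, 0.8]
opening: 0.0929
gripper_force: 0.0
[ 0.4979 -0.2769  0.0343] [-0.2954  0.2601  0.8308]
```

```bash
python3 -m inch '[0,0,0,0,0,0,0,0,0,0,0,0,0,0,0,0,0,0,0,0,0,0,0,0,0,0,0,0,0,0]' 30
```

```text
t: 3.67
tool_pos: [0.4969, -0.2771, 0.0336]
orientation: [2.445, 1.971, -0.0]
force: [-2.1, 0.9, 6.2]
opening: 0.0717
gripper_force: 30.0
```

Gripped, but about 3.5 mm off the plate's mid-thickness because I added the move to a lagging reading. I'll open, re-centre and close again.

```bash
python3 -m inch '[0,0,0,0,100,0,0,0,0,100,0,0,0,0,100,0,-3,0,0,100,0,-3,0,0,100,0,-3,0,0,0,0,-3,0,0,0,0,-3,0,0,0,0,-3,0,0,0,0,-3,0,0,0]' 40 ; python3 -m inch '[0,0,4,0,0,0,0,12,0,0,0,0,25,0,0,0,0,50,0,0,0,0,80,0,0,0,0,120,0,0,0,0,120,0,0,0,0,120,0,0]'
python3 - <<'E'
from h import *
c=cam("top");cv2.imwrite("pics/t2.png",c["image"][150:330,320:520].repeat(2,0).repeat(2,1));
c=cam("wrist");cv2.imwrite("pics/w2.png",np.vstack([c["image"][:300:1]]))
E
```

```text
t: 4.5
tool_pos: [0.4967, -0.2797, 0.0326]
orientation: [-2.445, -1.972, 0.0]
force: [-1.1, -0.1, -0.4]
opening: 0.0714
gripper_force: 40.0
t: 5.17
tool_pos: [0.4991, -0.2814, 0.1577]
orientation: [2.439, 1.967, 0.004]
force: [-0.1, 0.4, -3.5]
opening: 0.0718
gripper_force: 40.0
```

View pics/w2.png

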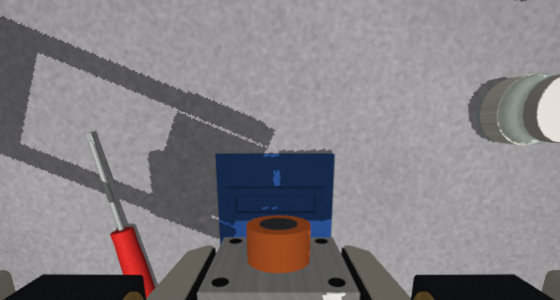

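Housing lifted upright in the hand, hub facing the camera at (278,245). Next I carry it to the mat and stand it with its centre at about (531,81), so that it falls onto the mat's middle.

```bash
python3 -m inch '[2,15,0,0,0,5,45,0,1,0,8,83,0,2,0,12,123,0,3,0,16,163,0,4,0,20,203,0,5,0,24,243,0,5,0,28,283,0,5,0,32,318,0,5,0,34,340,0,5,0]'; python3 -m inch '[0,13,-10,0,0,0,20,-30,0,0,0,21,-60,0,0,0,21,-85,0,0,0,21,-100,0,0,0,21,-108,0,0,0,21,-111,0,0,0,21,-111,0,0,0,21,-111,0,0,0,21,-111,0,0]'
python3 - <<'E'
from h import *
for i in range(3):
  c=cam("wrist");s=robot.read_state();print(s['tool_pos'],s['orientation'],s['force'])
E
```

```text
t: 6.1
tool_pos: [0.5289, 0.0644, 0.1507]
orientation: [-2.353, -2.077, 0.003]
force: [-0.0, -0.5, -3.2]
opening: 0.0714
gripper_force: 40.0
t: 6.93
tool_pos: [0.5319, 0.0811, 0.043]
orientation: [2.356, 2.076, 0.003]
force: [0.7, -0.5, -3.2]
opening: 0.0719
gripper_force: 40.0
[0.5319 0.0812 0.0431] [2.3563 2.0755 0.0031] [ 1.1917 -0.2244 -2.4776]
[0.5319 0.0812 0.043 ] [2.3563 2.0756 0.003 ] [-0.1986  0.8029 -2.7365]
[0.5317 0.0812 0.0428] [2.3564 2.0759 0.0025] [ 0.5574 -0.1125 -3.6514]
```

```bash
python3 -m inch '[0,0,-4,0,0,0,0,-8,0,0,0,0,-9,0,0,0,0,-9,0,0]'; python3 -m inch '[0,0,-1,0,0,0,0,-1,0,0]'; python3 -m inch '[0,0,-1,0,0,0,0,-1,0,0]'
```

```text
t: 7.42
tool_pos: [0.5301, 0.0812, 0.0318]
orientation: [-2.357, -2.076, 0.002]
force: [-0.7, -0.4, -2.2]
opening: 0.0718
gripper_force: 40.0
t: 7.58
tool_pos: [0.5306, 0.0812, 0.0314]
orientation: [-2.357, -2.077, 0.0]
force: [-0.3, -0.1, -2.5]
opening: 0.0721
gripper_force: 40.0
t: 7.75
tool_pos: [0.5308, 0.0812, 0.0306]
orientation: [2.357, 2.077, 0.0]
force: [-0.4, -0.8, -1.8]
opening: 0.0715
gripper_force: 40.0
```

```bash
python3 -m inch '[0,0,-1,0,0,0,0,-1,0,0]'; python3 -m inch '[0,0,-1,0,0,0,0,-1,0,0]'|grep -E "pos|force"
```

```text
t: 7.92
tool_pos: [0.5309, 0.0812, 0.0305]
orientation: [2.357, 2.077, -0.0]
force: [-4.8, -1.3, 5.1]
opening: 0.0722
gripper_force: 40.0
tool_pos: [0.5309, 0.0813, 0.0305]
force: [-8.3, -0.9, 16.1]
gripper_force: 40.0
```

Contact with the mat. I'll ease off and let go.

```bash
python3 -m inch '[0,0,1.2,0,0,0,0,1.2,0,0,0,0,1.2,0,100,0,0,1.2,0,100,0,0,1.2,0,100,0,0,1.2,0,100,0,0,1.2,0,100,0,0,1.2,0,100]'; python3 -m inch '[0,0,8,0,100,0,0,25,0,100,0,0,55,0,100,0,0,90,0,100,0,0,110,0,100,0,0,110,0,100]'
python3 - <<'E'
from h import *
a=cam("side")["image"][190:300,200:380];b=cam("top")["image"][150:260,170:350]
cv2.imwrite("pics/m3.png",cv2.resize(np.hstack([a,b]),None,fx=2.2,fy=2.2,interpolation=cv2.INTER_CUBIC))
E
```

```text
t: 8.75
tool_pos: [0.5307, 0.0812, 0.0297]
orientation: [-2.357, -2.077, 0.0]
force: [-1.0, -0.4, 0.9]
opening: 0.0927
gripper_force: 0.0
t: 9.25
tool_pos: [0.5344, 0.0815, 0.1467]
orientation: [2.353, 2.073, 0.012]
force: [1.1, -1.5, 0.1]
opening: 0.0931
gripper_force: 0.0
```

View pics/m3.png

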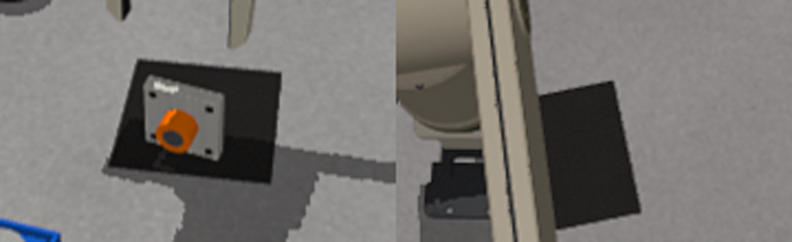

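Housing stands free on the mat with the hub facing +y (left half, about (180,130)). Now I'll shut the fingers, come down in front of the plate above the hub, and push it slowly backwards.

```bash
python3 -m inch '[4,32,0,0,0,4,32,0,0,0,4,32,0,0,0,4,32,-15,0,0,4,32,-40,0,0,4,32,-60,0,0,4,32,-69,0,0,4,32,-71,0,0,4,32,-71,0,0,4,32,-71,0,0]'; python3 -m inch '[-1,-6,0,0,0,-1,-11,0,0,0,-2,-14,0,0,0,-2,-17,0,0,0,-2,-17,0,0,0]'
python3 - <<'E'
from h import *
a=cam("side")["image"][190:300,200:380]
cv2.imwrite("pics/m4.png",cv2.resize(a,None,fx=3,fy=3,interpolation=cv2.INTER_CUBIC))
E
```

```text
t: 10.18
tool_pos: [0.5353, 0.113, 0.0697]
orientation: [2.357, 2.076, 0.001]
force: [0.8, 0.1, -0.3]
opening: 0.0307
gripper_force: 0.0
t: 10.6
tool_pos: [0.533, 0.0955, 0.0692]
orientation: [2.358, 2.076, 0.001]
force: [-0.6, 0.6, -0.3]
opening: 0.0009
gripper_force: 0.0
```

View pics/m4.png

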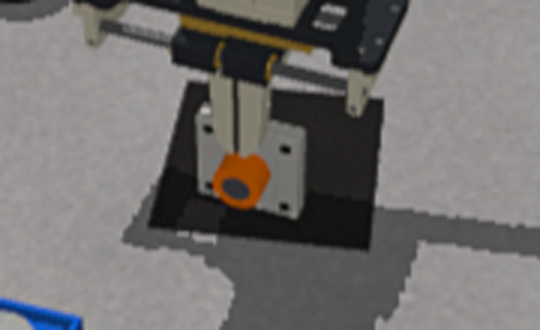

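The shut fingers sit against the plate's face just above the hub (240,150), and the plate still stands. Pushing.

```bash
python3 -m inch '[0,-3,0,0,0,-1,-6,0,0,0,-1,-9,0,0,0,-2,-12,0,0,0,-2,-15,0,0,0,-2,-17,0,0,0,-2,-19,0,0,0,-3,-21,0,0,0,-3,-21,0,0,0,-3,-21,0,0,0]'
python3 - <<'E'
from h import *
a=cam("side")["image"][170:300,200:380]
cv2.imwrite("pics/m5.png",cv2.resize(a,None,fx=3,fy=3,interpolation=cv2.INTER_CUBIC))
E
```

```text
t: 11.48
tool_pos: [0.5297, 0.0751, 0.0688]
orientation: [-2.357, -2.076, 0.0]
force: [-0.1, -0.6, -1.1]
opening: 0.0004
gripper_force: 0.0
```

View pics/m5.png

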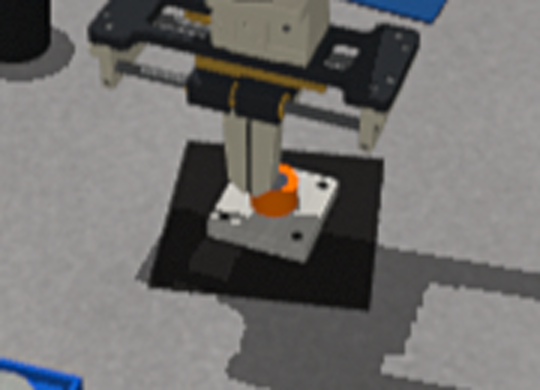

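It has fallen flat onto its back with the hub up, at about (275,190). I'll raise the hand and measure the hub and plate.

```bash
python3 -m inch '[0,0,30,0,0,0,0,70,0,0,0,0,110,0,60,-2,-15,140,0,60,-4,-37,140,0,60,-4,-37,140,0,60,-4,-37,140,0,60,-4,-37,140,0,60]'
cat > m.py <<'E'
from h import *
import sys
c=cam("wrist");S=cam("side");s=robot.read_state();print(s['t'],s['tool_pos'],s['orientation'])
def om(I):
    H=cv2.cvtColor(I,cv2.COLOR_BGR2HSV).astype(int);return ((H[...,0]>3)&(H[...,0]<22)&(H[...,1]>140)&(H[...,2]>70)).astype(np.uint8), ((H[...,1]<45)&(H[...,2]>float(sys.argv[1]))).astype(np.uint8)
w,g=om(c["image"]);hb=blob(w,(150,80,430,300));x,y,ww,hh=cv2.boundingRect(np.int32(hb));print("hub px",x,y,ww,hh)
z0=float(sys.argv[2])
print("wrist hub at top z",rect(plane(c,hb,z0+.034)))
o,_=om(S["image"]);hs=blob(o,(230,190,350,400));print("side",rect(plane(S,hs,z0+.034)),cv2.boundingRect(np.int32(hs)))
cv2.imwrite(sys.argv[3],np.hstack([c["image"][60:320,140:420],cv2.resize(S["image"][190:390,220:400],None,fx=1.3,fy=1.3)]))
E
python3 m.py 120 .003 pics/m6.png
```

```text
t: 12.2
tool_pos: [0.5252, 0.0386, 0.2078]
orientation: [-2.357, -2.075, 0.001]
force: [-0.3, -0.2, 0.2]
opening: 0.0357
gripper_force: 0.0
12.3 [0.525  0.0389 0.2075] [-2.3554 -2.0762  0.0023]
hub px 264 183 30 31
wrist hub at top z [526.7  36.   34.   32.2  82.7]
side [523.4  42.5  31.   51.1  12.3] (283, 224, 16, 18)
```

View pics/m6.png

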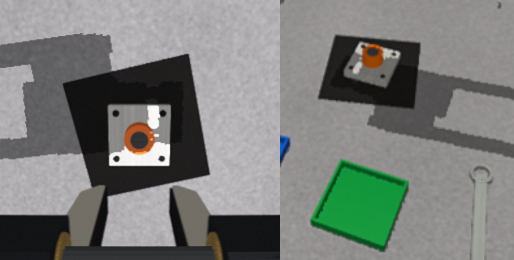

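Wrist half: the plate lies flat and square to the hand, with the hub at (139,138) well inside the mat. The hub measures 34 mm across at (526.5,36.5), as it should. Grasping it by the hub.

```bash
python3 -m inch '[1.5,-2,-40,0,60,1.5,-2,-80,0,60,1.5,-2,-120,0,60,1.5,-2,-150,0,60,1.5,-2,-170,0,60,1.5,-2,-182,0,60,1.5,-2,-187,0,60,1.5,-2,-187,0,60,1.5,-2,-187,0,60]'; python3 -m inch '[0,0,0,0,0,0,0,0,0,0,0,0,0,0,0,0,0,0,0,0,0,0,0,0,0,0,0,0,0,0]' 45
```

```text
t: 13.05
tool_pos: [0.5281, 0.0364, 0.0229]
orientation: [2.356, 2.077, 0.002]
force: [-0.5, -0.9, 0.5]
opening: 0.0556
gripper_force: 0.0
t: 13.55
tool_pos: [0.5274, 0.0363, 0.0227]
orientation: [2.357, 2.077, 0.0]
force: [-4.4, 1.2, 7.5]
opening: 0.0331
gripper_force: 45.0
```

```bash
python3 -m inch '[0,0,5,0,0,0,0,20,0,0,0,0,50,0,0,0,0,90,0,0,0,0,115,0,0,-5,15,120,0,0,-12,45,120,0,0,-20,80,120,0,0,-28,115,120,0,0,-35,140,120,0,0]'; python3 -m inch '[-4,20,0,0,0,-4,25,0,0,0,-4,25,0,0,0,-4,25,0,0,0]'
python3 - <<'E'
from h import *
c=cam("wrist");s=robot.read_state();print(s['tool_pos'],s['orientation'],s['opening'])
I=c["image"];H=cv2.cvtColor(I,cv2.COLOR_BGR2HSV).astype(int)
m=((H[...,0]>45)&(H[...,0]<80)&(H[...,1]>120)).astype(np.uint8)
b=blob(m,(0,0,560,420));print(cv2.boundingRect(np.int32(b)),rect(plane(c,b,.014)))
T=cam("top");H=cv2.cvtColor(T["image"],cv2.COLOR_BGR2HSV).astype(int);m=((H[...,0]>45)&(H[...,0]<80)&(H[...,1]>120)).astype(np.uint8)
b=blob(m,(105,220,175,280));print("top",rect(plane(T,b,.014)))
cv2.imwrite("pics/w7.png",I)
E
```

```text
t: 14.38
tool_pos: [0.4914, 0.1785, 0.142]
orientation: [-2.357, -2.077, -0.001]
force: [0.7, 0.1, -2.3]
opening: 0.0332
gripper_force: 45.0
t: 14.72
tool_pos: [0.4883, 0.2008, 0.1417]
orientation: [2.356, 2.077, -0.001]
force: [1.2, -0.5, -3.7]
opening: 0.0326
gripper_force: 45.0
[0.4884 0.2003 0.1417] [ 2.3572  2.0762 -0.0008] 0.033137515805893074
(205, 60, 112, 113) [484.9 283.   97.   97.   82.4]
top [448.4 237.6   4.6  32.1  87. ]
```

View pics/w7.png

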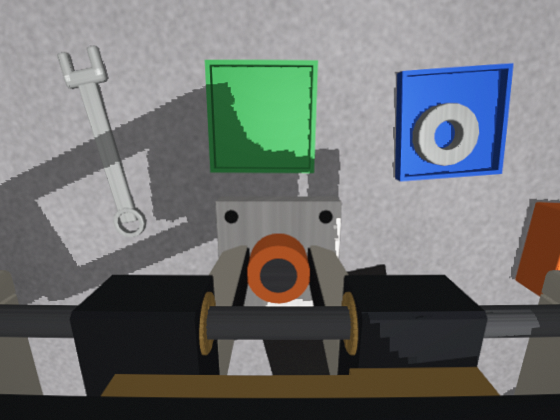

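Wrist view: tray centred at about (261,116), measured (484.9,283.0) with 97 mm sides, square to the held plate. Now I'll move over it and lower.

```bash
python3 -m inch '[-1,20,0,0,0,-2,50,0,0,0,-3,75,-5,0,0,-3.5,82.5,-20,0,0,-3.5,82.5,-50,0,0,-3.5,82.5,-75,0,0,-3.5,82.5,-85,0,0,-3.5,82.5,-90,0,0,-3.5,82.5,-90,0,0,-3.5,82.5,-90,0,0]'
python3 - <<'E'
from h import *
cam("wrist");c=cam("wrist");s=robot.read_state();print(s['tool_pos'],s['orientation'],s['force'])
a=c["image"][40:320,120:440];S=cam("side")["image"][280:400,220:340]
cv2.imwrite("pics/m8.png",np.hstack([a,cv2.resize(S,(280,280))]))
E
```

```text
t: 15.65
tool_pos: [0.4858, 0.2835, 0.0531]
orientation: [2.358, 2.075, 0.002]
force: [0.5, 0.5, -2.6]
opening: 0.0329
gripper_force: 45.0
[0.4863 0.284  0.0539] [2.3571 2.0756 0.0047] [-0.3496  0.4424 -2.2807]
```

View pics/m8.png

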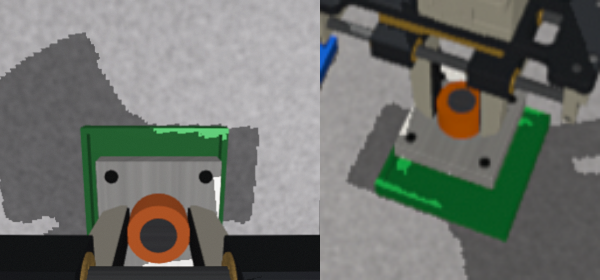

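The plate hovers over the tray about 2 mm too far in x. I'll shift −1.5 mm, lower to the floor with small steps at the end.

```bash
python3 -m inch '[-1.5,-1,-8,0,0,-1.5,-1,-16,0,0,-1.5,-1,-23,0,0,-1.5,-1,-25,0,0,-1.5,-1,-25,0,0,-1.5,-1,-25,0,0]'|grep -E "pos|force"; python3 -m inch '[0,0,-1,0,0,0,0,-1,0,0]'|grep -E "pos|force"; python3 -m inch '[0,0,-1,0,0,0,0,-1,0,0]'|grep -E "pos|force"; python3 -m inch '[0,0,-1,0,0,0,0,-1,0,0]'|grep -E "pos|force"
```

```text
tool_pos: [0.4829, 0.2826, 0.0264]
force: [-0.3, 0.8, -2.7]
gripper_force: 45.0
tool_pos: [0.4835, 0.2828, 0.026]
force: [0.2, 0.2, -3.3]
gripper_force: 45.0
tool_pos: [0.4834, 0.2828, 0.0249]
force: [-0.2, 0.4, -2.0]
gripper_force: 45.0
tool_pos: [0.4833, 0.2827, 0.0238]
force: [0.0, -0.3, -2.4]
gripper_force: 45.0
```

```bash
python3 -m inch '[0,0,-0.7,0,0,0,0,-0.7,0,0]'|grep -E "pos|force"; python3 -m inch '[0,0,-0.7,0,0,0,0,-0.7,0,0]'|grep -E "pos|force"
```

```text
tool_pos: [0.4833, 0.2827, 0.0237]
force: [-2.5, -1.0, 4.0]
gripper_force: 45.0
tool_pos: [0.4834, 0.2828, 0.0237]
force: [-5.8, -3.7, 10.3]
gripper_force: 45.0
```

Floor contact at the predicted height. I'll ease off, release gently (small opening, clear of everything) and retreat.

```bash
python3 -m inch '[0,0,0.7,0,0,0,0,0.7,0,0,0,0,0.7,0,60,0,0,0.7,0,60,0,0,0.7,0,60,0,0,0.7,0,60,0,0,0.7,0,60]'|grep -E "pos|force|open"; python3 -m inch '[0,0,10,0,60,0,0,35,0,60,0,0,75,0,60,0,0,115,0,60,0,-20,140,0,60,0,-60,140,0,60,0,-90,140,0,60,0,-90,140,0,60,0,-90,140,0,60]'
python3 - <<'E'
from h import *
c=cam("wrist");a=c["image"][20:300,120:440];S=cam("side")["image"]
cv2.imwrite("pics/m9.png",np.hstack([cv2.resize(a,(480,420)),S[100:400,140:400].repeat(1,0),][:1]+[cv2.resize(S[100:400,140:440],(320,420))]))
E
```

```text
tool_pos: [0.4833, 0.2827, 0.023]
force: [-0.2, 0.2, 0.1]
opening: 0.0558
gripper_force: 0.0
t: 18.47
tool_pos: [0.4836, 0.1916, 0.1642]
orientation: [2.36, 2.073, 0.002]
force: [0.6, 0.2, -0.4]
opening: 0.0561
gripper_force: 0.0
```

View pics/m9.png

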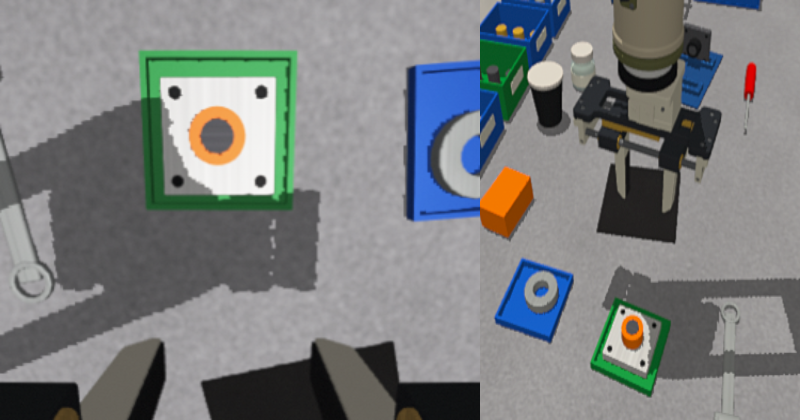

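The housing lies flat and hub up at about (218,135), inside the green tray's rims. The spare, ring, cup, jar and carton look undisturbed, and the hand is clear. Handing in.

```bash
python3 -c "
from plant import job
print(job.close_job())"
```

```text
the job is handed in; nothing more can be done
None
```

I stood the housing on the mat and let go, tipped it onto its back, then laid it flat and hub up inside the green tray; I handed the job in at about 18.5 s, but no verdict was returned.

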